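# Clear the lithography wet bench

### The job

Clear up after the run: stand the two amber glass bottles in the red tray and the two white plastic containers in the blue tray, one to each bay, and stand the wafer carrier in the steel tray. Keep everything upright and set each one down gently on its tray's floor, never letting it fall, and leave the beaker and the glass dish where they stand.

Things in the scene. Friction and masses are not known exactly. Their poses are not given: they have to be found in the camera images.
- red_tray: Red plastic spill tray for flammable solvents, fixed to the deck. Outside 85 (its x) x 165 (its y) x 28 mm high, walls and floor 5 mm. A divider 5 mm thick, 25 mm high above the deck, parts it into two equal open bays, each 75 x 75 mm inside, with bay centres at y = +40 and -40 mm in the tray's frame. Origin: centre of the underside; bay floor 5 mm above it. x is its short side, y its long side.
- blue_tray: Blue plastic spill tray for alkaline developers, fixed to the deck. Outside 85 (its x) x 165 (its y) x 28 mm high, walls and floor 5 mm. A divider 5 mm thick, 25 mm high above the deck, parts it into two equal open bays, each 75 x 75 mm inside, with bay centres at y = +40 and -40 mm in the tray's frame. Origin: centre of the underside; bay floor 5 mm above it. x is its short side, y its long side.
- steel_tray: Bare stainless-steel drain tray for wet wafer carriers, square, a single open bay, fixed to the deck. Outside 106 x 106 x 18 mm high, walls and floor 5 mm, inside 96 x 96 mm. Origin: centre of the underside; its floor is 5 mm above it. x and y along its sides.
- resist_bottle: Larger amber (brown) glass bottle with black cap: photoresist, a solvent. Round body 50 mm diameter up to 78 mm, neck 28 mm diameter, cap 34 mm diameter from 90 to 108 mm; about 0.22 kg. Stands upright on the deck. Origin: centre of the underside, z up the axis.
- primer_bottle: Smaller amber (brown) glass bottle with white cap: adhesion primer, a solvent. Round body 44 mm diameter up to 70 mm, neck 24 mm diameter, cap 30 mm diameter from 78 to 94 mm; about 0.16 kg. Stands upright on the deck. Origin: centre of the underside, z up the axis.
- developer_bottle: Tall white plastic bottle with blue cap: developer, alkaline. Round body 50 mm diameter up to 82 mm, neck 28 mm diameter, cap 36 mm diameter from 94 to 112 mm; about 0.20 kg. Stands upright on the deck. Origin: centre of the underside, z up the axis.
- developer_jar: Squat white plastic jar with wide green cap: developer, alkaline. Round body 54 mm diameter up to 64 mm, cap 50 mm diameter from 68 to 84 mm; about 0.18 kg. Stands upright on the deck. Origin: centre of the underside, z up the axis.
- wafer_carrier: White slotted wafer basket holding five dark 50 mm wafers on edge, with a fixed bail handle over the top. Base 60 (its x) x 46 (its y) mm. The handle is a level bar along x, 60 mm long, 14 mm wide in y, from 82 to 94 mm above the underside, carried by an upright post 6 mm thick at each end; the wafers below reach 58 mm high, so the middle of the bar is free on both y sides and for 24 mm beneath it. About 0.14 kg. Origin: centre of the underside, z up.
- beaker: Clear glass beaker with a pale rim, 66 mm diameter, 90 mm high, empty, loose, beside the trays. A bystander. Origin: centre of the underside.
- glass_dish: Low clear glass dish with a pale rim, 76 mm diameter, 22 mm high, with one dark wafer in it, loose, beside the trays. A bystander. Origin: centre of the underside.

How it is judged (in metres and radians):
At the end, for the whole second after the job is handed in: Both amber bottles in the red tray and both white containers in the blue tray, one per bay, and the carrier in the steel tray: origin inside the walls and under 11 mm above the tray's underside (on its floor), tilted under 0.12 rad, released and at rest (x of resist_bottle in the frame of red_tray between -0.04 and 0.04 m and y of resist_bottle in the frame of red_tray between -0.08 and 0.08 m and z of each of resist_bottle, primer_bottle in the frame of red_tray below 0.011 m and angle between each of resist_bottle, primer_bottle, developer_bottle, developer_jar, wafer_carrier's own z axis and vertical below 0.12 rad and linear speed of each of resist_bottle, primer_bottle, developer_bottle, developer_jar, wafer_carrier below 0.02 m/s and angular speed of each of resist_bottle, primer_bottle, developer_bottle, developer_jar, wafer_carrier below 0.2 rad/s and contact force between the fingers and resist_bottle below 0.1 N and x of primer_bottle in the frame of red_tray between -0.04 and 0.04 m and y of primer_bottle in the frame of red_tray between -0.08 and 0.08 m and contact force between the fingers and primer_bottle below 0.1 N and x of developer_bottle in the frame of blue_tray between -0.04 and 0.04 m and y of developer_bottle in the frame of blue_tray between -0.08 and 0.08 m and z of each of developer_bottle, developer_jar in the frame of blue_tray below 0.011 m and contact force between the fingers and developer_bottle below 0.1 N and x of developer_jar in the frame of blue_tray between -0.04 and 0.04 m and y of developer_jar in the frame of blue_tray between -0.08 and 0.08 m and contact force between the fingers and developer_jar below 0.1 N and x of wafer_carrier in the frame of steel_tray between -0.05 and 0.05 m and y of wafer_carrier in the frame of steel_tray between -0.05 and 0.05 m and z of wafer_carrier in the frame of steel_tray below 0.011 m and contact force between the fingers and wafer_carrier below 0.1 N and ((y of resist_bottle in the frame of red_tray above 0 m and y of primer_bottle in the frame of red_tray below 0 m) or (y of primer_bottle in the frame of red_tray above 0 m and y of resist_bottle in the frame of red_tray below 0 m)) and ((y of developer_bottle in the frame of blue_tray above 0 m and y of developer_jar in the frame of blue_tray below 0 m) or (y of developer_jar in the frame of blue_tray above 0 m and y of developer_bottle in the frame of blue_tray below 0 m))); the robot touches nothing.
It fails at once if the beaker or the glass dish is shifted by more than 20 mm or tipped (distance of any of beaker, glass_dish from where it was at the start of the episode above 0.02 m or angle between any of beaker, glass_dish's own z axis and vertical above 0.3 rad).
It fails at once if a bottle or the wafer carrier is tipped more than about 35 degrees (angle between any of resist_bottle, primer_bottle, developer_bottle, developer_jar, wafer_carrier's own z axis and vertical above 0.6 rad).
It fails at once if a bottle or the wafer carrier is let fall from more than about 25 mm or flung (faster than 0.7 m/s with no finger on it) ((linear speed of resist_bottle above 0.7 m/s and contact force between the fingers and resist_bottle below 0.1 N) or (linear speed of primer_bottle above 0.7 m/s and contact force between the fingers and primer_bottle below 0.1 N) or (linear speed of developer_bottle above 0.7 m/s and contact force between the fingers and developer_bottle below 0.1 N) or (linear speed of developer_jar above 0.7 m/s and contact force between the fingers and developer_jar below 0.1 N) or (linear speed of wafer_carrier above 0.7 m/s and contact force between the fingers and wafer_carrier below 0.1 N)).
It also fails if it takes over 106 s, if anything falls off the work surface, if the arm or the gripper's body presses on something with over 40 N, if the wrist force passes 120 N, or if a joint passes its speed limit or range.

### The arm

A 6-joint arm with a two-finger parallel gripper is mounted at the origin on the work surface. World frame = base frame: x ahead of the robot, y to its left, z up, the work surface at z = 0. Lengths are in mm, angles in rad, forces in N, time in s.
With the tool pointing down it reaches from about 275 to 750 mm from the base axis. Payload 10.2 kg.
Tool frame: the origin (TCP) lies at the very end of the fingers, on their centre line; the grasp point (between the pads) lies 19 mm behind it; z points along the fingers, y is the line along which they close (so a half turn about z gives the same grasp; the last joint's range is limited). The gripper opens to 85 mm and grips with 20 to 120 N. Pads are 22 mm wide; open, the fingers measure 114 mm over their backs; the gripper's body (76 mm by 85 mm) begins 54 mm behind the grasp point. The pads swing forward as they close: fully open they stand 13 mm farther back than shut.
Start: joints at [-1.368, 0.313, 1.498, -0, 1.331, -0.223], TCP at [216.839, -478.134, 231.294] pointing down, gripper open.
Joint ranges: [-2.94, 2.94], [-0.97, 2.17], [0.19, 2.56], [-1.23, 4.37], [0.02, 3.11], [-2.88, 2.88]. Speed limits (rad/s): [2.39, 2.39, 3.01, 3.14, 3.14, 3.14].

### API

Orientations are given as a unit quaternion [w, x, y, z].
In Python, from rig import ctrl, optics gives the robot as it stands. The module is installed in compiled form; this text tells all that it offers.
- The arm moves only by the shell command python3 -m handwheel 'ROWS' [FORCE]. ROWS is JSON, a list that holds one entry, the list of rows, each a list of 5 numbers: the gripper command: -1 is fully open, 1 is shut, values between are in proportion, then the shift along the world's x, y, z in units of 50 mm (1.0 is 50 mm), then the turn about the world's z in units of 8 degrees (1.0 is 8 degrees). In form: [[[gripper, tx, ty, tz, twist], ...]]. A call has 1 to 10 rows; each row shifts and turns the commanded pose from where the row before left it; what a row does not reach is not made up. A row lasts 1/10 s, in which the tool goes at most 50 mm and 8.59 degrees, less where a joint would pass 70% of its speed; a pose out of reach is approached as far as the arm can. A call is refused whole if a number of a shift passes 1 or a number of a turn 1, either way. A call with a gripper value outside its range is refused whole. The fingers move at their own pace and stop on an object; FORCE is the grip in N (left out, the last holds). Time passes only in rows, so rows that do not move let the fingers close. It gives the time, the measured TCP pose, the force, the opening and the grip force at its end, in the units of the state.
- ctrl.sense(): the state, without advancing time (a new reading comes with each control period).
- optics.capture(name): name is "side" or "top"; returns a dict with "img" (384x512x3 uint8, blue, green, red), "K" (3x3 intrinsics, pixels), "R" (3x3) and "t" (3): a world point X has camera coordinates R X + t. Camera axes: x right, y down, z forward; pixel columns grow to the right and rows downward; lengths in mm; the calibration is good to about 2 mm. A picture is of the moment at which its call begins. There is no depth.
- ctrl.finish_job(): hands the job in; it is judged then, once.
The state is a dict: "time_s": time; "joints": joint angles; "dq": joint speeds; "tau": joint torques, N m; "eef_pos": TCP position; "ee_rot": TCP orientation; "force": force on the tool from outside, world axes, zero at the start; "wrist_torque": the same for the moment, N m; "grip_width": opening from 0.0 (shut) to 1.0 (fully open); "grip_force": force on a finger pad.
Only numpy, scipy, OpenCV 4.12 (cv2) and the standard library are available. Lean on these libraries where they do the work, as an engineer would, in place of code of your own. Each camera call takes 0.05 s, during which the arm holds its last target. There are 200 camera calls.

## Working session

There is one attempt and no reset: what is moved stays moved. The work goes in short steps, Python scripts to look and compute and a shell command to move; the robot and the scene stay as the last step left them, time stands still between calls to the robot, and variables do not carry over. Pictures are saved under pics/ and viewed, at most 16 in all, crops included, and the job is handed in when it is done.

```bash
mkdir -p pics
python3 - <<'E'
from rig import ctrl, optics
import cv2
s=ctrl.sense();print({k:s[k] for k in ('time_s','eef_pos','ee_rot','grip_width','force')})
for n in('top','side'):
    c=optics.capture(n);cv2.imwrite(f'pics/{n}0.png',cv2.resize(c['img'],(800,600),interpolation=cv2.INTER_CUBIC))
    print(n,c['K'].tolist(),c['R'].tolist(),c['t'].tolist())
E
```

```text
{'time_s': 0.0, 'eef_pos': array([ 216.76067218, -477.88512462,  230.72409064]), 'ee_rot': array([-6.38087623e-04,  9.77426438e-01,  2.11275058e-01,  3.51612992e-06]), 'grip_width': 1.002595126422923, 'force': array([-0.20710586, -0.24986504, -0.71235746])}
top [[422.9054410607574, 0.0, 258.1946043937595], [0.0, 422.9054410607574, 194.67687755064284], [0.0, 0.0, 1.0]] [[-0.003914942057520818, -0.9999501625983869, 0.009183983239662963], [-0.9964343613879361, 0.0031268037463460354, -0.08431362015562976], [0.08428070167068043, -0.009481319411980185, -0.9963969429439784]] [-5.928637160018648, 513.7066324366403, 1375.6405017168913]
side [[349.9914705778376, 0.0, 257.5974810106439], [0.0, 349.9914705778376, 189.85301124669857], [0.0, 0.0, 1.0]] [[-0.9772229627616722, -0.2118990783885251, 0.011578498581130086], [-0.13116366777566785, 0.5602007252187885, -0.8179066204157889], [0.16682737577188514, -0.8007958092063401, -0.5752344727592646]] [511.8001549595337, 82.55384044441551, 1056.741017684527]
```

View pics/top0.png

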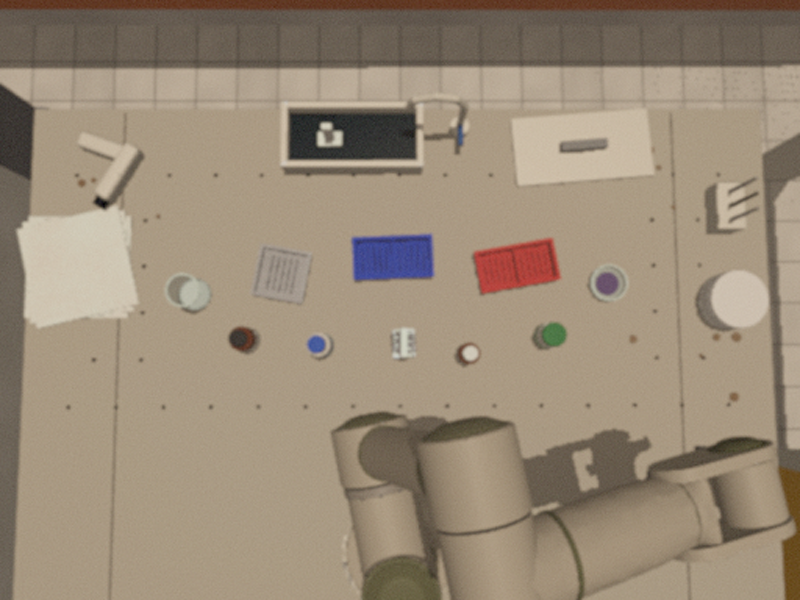

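View pics/side0.png

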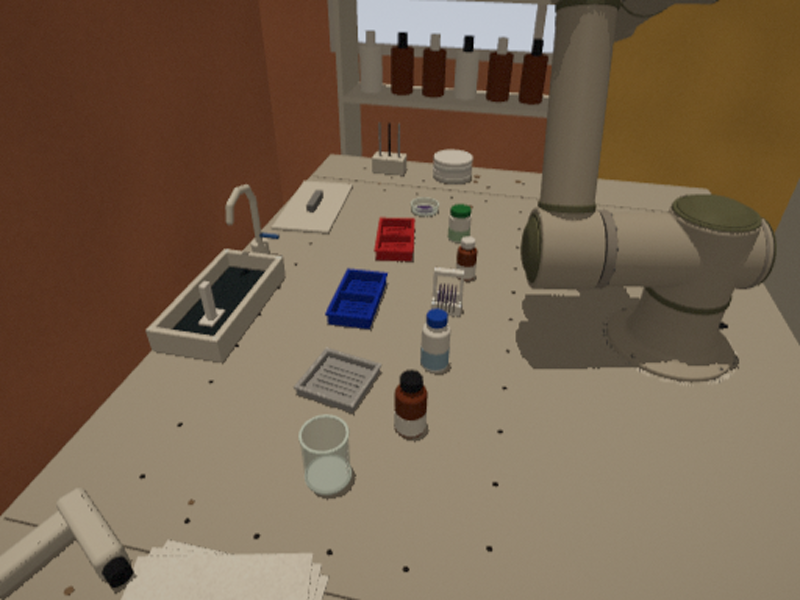

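The top view shows the row of items: resist (241,339), developer bottle (317,344), carrier (403,343), primer (469,353) and jar (553,334). The trays are behind them: steel (283,274), blue (393,258) and red (517,266), with the beaker at (185,290) and the dish at (609,283). The side view agrees.

Run:
```python
from rig import optics
import cv2
i=optics.capture('top')['img']
for k,c in (('L',100),('R',255)):
    cv2.imwrite(f'pics/crop{k}.png',cv2.resize(i[140:240,c:c+155],(775,500),interpolation=cv2.INTER_CUBIC))
```

```text
(no output)
```

View pics/cropL.png

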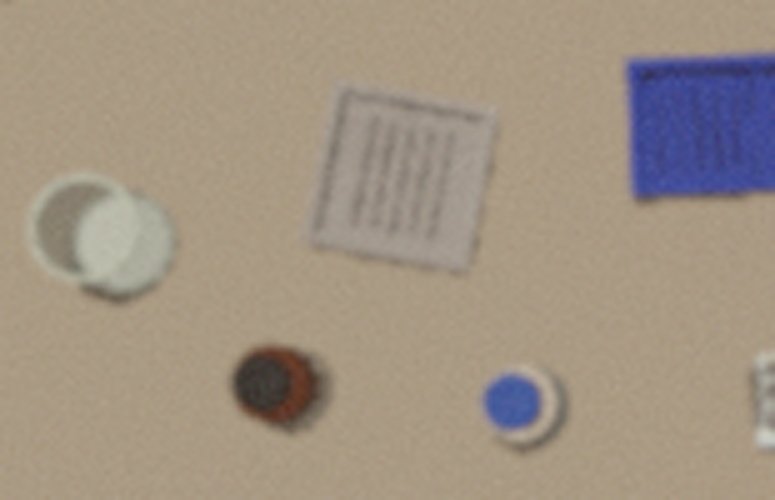

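View pics/cropR.png

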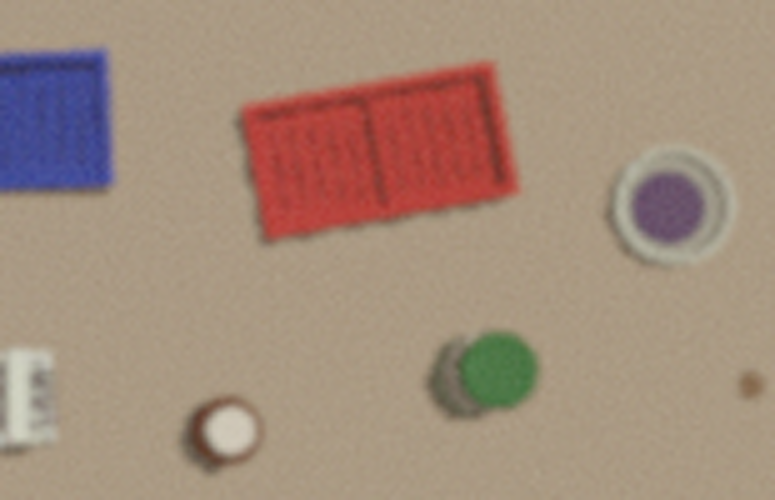

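```bash
cat > h.py <<'E'
import numpy as np
from rig import ctrl, optics
def ray(c,u,v,z):
    "world point on height z seen at native pixel u,v"
    R,t=c['R'],c['t']; C=-R.T@t
    d=R.T@np.linalg.solve(c['K'],[u,v,1.]); return C+d*(z-C[2])/d[2]
E
python3 - <<'E'
from h import *
c=optics.capture('top')
P=lambda o,u,v,z: ray(c,o+(u+.5)/5-.5,140+(v+.5)/5-.5,z)[:2]
L,R=100,255
for n,a in dict(resist=(L,264,382,108),dev=(L,513,402,112),primer=(R,231,431,94),jar=(R,499,370,84),carrier_mid=(R,16,398,75),beaker=(L,85,228,90),dish=(R,673,205,22)).items(): print(n,P(*a).round(1))
for n,z,q in (('steel',18,[(L,340,87),(L,496,107),(L,468,270),(L,311,243)]),('blue',28,[(L,628,62),(R,104,50),(R,110,187),(L,637,196)]),('red',28,[(R,243,107),(R,493,64),(R,517,191),(R,265,240)])):
    p=np.array([P(*a,z) for a in q]); m=p.mean(0); y=(p[0]+p[3]-p[1]-p[2])/2; s=np.linalg.norm(y); y/=s
    print(n,m.round(1),'len',s.round(),'yaw',np.degrees(np.arctan2(-y[0],y[1])).round(1),'bays',(m+40*y).round(1),(m-40*y).round(1))
E
```

```text
resist [441.5 319.1]
dev [428.6 165.4]
primer [ 409.8 -139.4]
jar [ 447.6 -310.1]
carrier_mid [431.4  -5.7]
beaker [539.2 437.2]
dish [ 559.2 -443.2]
steel [580.7 250.4] len 105.0 yaw -8.7 bays [586.8 290. ] [574.6 210.9]
blue [614.1  15.5] len 165.0 yaw 2.3 bays [612.5  55.5] [615.7 -24.5]
red [ 595.5 -247.5] len 170.0 yaw 10.3 bays [ 588.4 -208.2] [ 602.7 -286.9]
```

```bash
python3 -m handwheel '[[[-1,0.5,0.36,-0.1,1],[-1,0.5,0.36,-0.1,1],[-1,0.5,0.36,-0.1,1],[-1,0.5,0.36,-0.1,1],[-1,0.5,0.36,-0.1,1],[-1,0.5,0.36,-0.1,1],[-1,0.5,0.36,-0.1,1],[-1,0.5,0.36,-0.1,1],[-1,0.5,0.36,-0.1,1],[-1,0,0,0,0]]]' 40
```

```text
time_s: 1.2
eef_pos: [443.6, -313.9, 185.4]
ee_rot: [-0.001, 0.664, 0.748, 0.0]
force: [-0.9, 0.4, 0.0]
grip_width: 1.0
grip_force: 0.0
```

```bash
python3 -m handwheel '[[[-1,0.08,0.08,-0.5,0],[-1,0,0,-0.8,0],[-1,0,0,-0.8,0],[-1,0,0,-0.6,0],[-1,0,0,-0.3,0],[-1,0,0,-0.12,0],[0,0,0,0,0],[1,0,0,0,0],[1,0,0,0,0],[1,0,0,0,0]]]' 40; python3 -m handwheel '[[[1,0,0,0,0],[1,0,0,0,0]]]'
python3 - <<'E'
from h import *
import cv2
i=optics.capture('side')['img']; cv2.imwrite('pics/s1.png',cv2.resize(i[90:200,230:340],(600,600),interpolation=cv2.INTER_CUBIC))
E
```

```text
time_s: 2.2
eef_pos: [446.4, -312.9, 31.7]
ee_rot: [0.001, 0.667, 0.745, -0.0]
force: [-0.8, 0.1, 6.3]
grip_width: 0.618
grip_force: 42.6
time_s: 2.4
eef_pos: [446.4, -312.9, 31.7]
ee_rot: [0.001, 0.667, 0.745, -0.0]
force: [0.3, -0.9, 7.5]
grip_width: 0.618
grip_force: 42.6
```

View pics/s1.png

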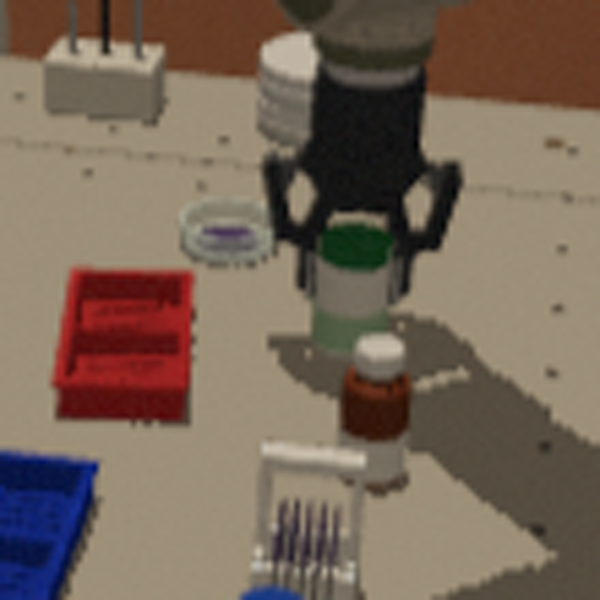

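The jar is held centrally at about (350,290), gripped on its upper body. The width of 52 mm fits.

```bash
python3 -m handwheel '[[[1,0,0,0.2,0],[1,0,0,0.5,0],[1,0,0,0.7,0],[1,0,0,0.7,0],[1,0.2,0.35,0.5,0],[1,0.34,0.58,0.2,0],[1,0.34,0.58,0,0],[1,0.34,0.58,0,0],[1,0.34,0.58,0,0],[1,0.34,0.58,0,0]]]' 
python3 -m handwheel '[[[1,0.34,0.58,0,0],[1,0.34,0.58,0,0],[1,0.34,0.58,0,0],[1,0.34,0.58,0,0],[1,0.15,0.2,0,-0.5],[1,0,0,0,0],[1,0,0,0,0]]]'
```

```text
time_s: 3.45
eef_pos: [541.2, -148.2, 171.0]
ee_rot: [0.0, 0.667, 0.745, 0.0]
force: [0.1, -0.7, -1.3]
grip_width: 0.618
grip_force: 42.4
time_s: 4.15
eef_pos: [615.9, -24.0, 170.5]
ee_rot: [-0.0, 0.692, 0.722, -0.0]
force: [-0.0, -0.6, -1.6]
grip_width: 0.621
grip_force: 42.5
```

```bash
python3 -m handwheel '[[[1,0,0,-0.5,0],[1,0,0,-0.7,0],[1,0,0,-0.7,0],[1,0,0,-0.4,0],[1,0,0,-0.2,0],[1,0,0,-0.1,0],[1,0,0,0,0]]]'
python3 - <<'E'
from h import *
import cv2
i=optics.capture('side')['img']; cv2.imwrite('pics/s2.png',cv2.resize(i[120:220,190:290],(600,600),interpolation=cv2.INTER_CUBIC))
E
```

```text
time_s: 4.85
eef_pos: [616.5, -24.1, 40.8]
ee_rot: [0.0, 0.692, 0.722, 0.0]
force: [-0.2, 0.6, -0.9]
grip_width: 0.622
grip_force: 42.5
```

View pics/s2.png

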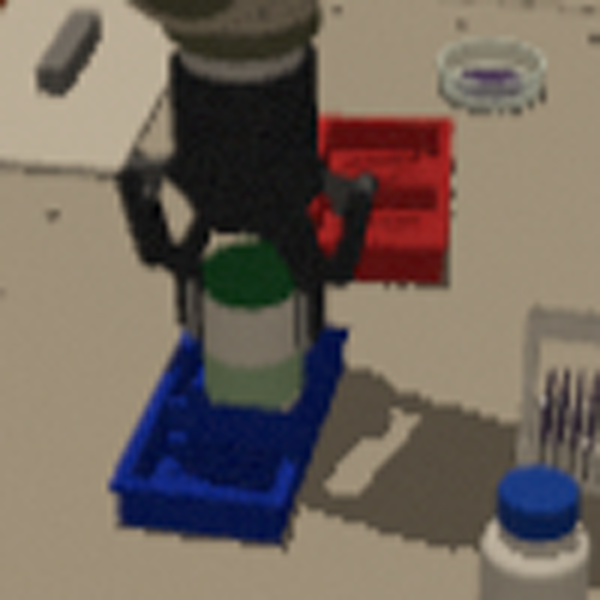

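The jar hangs upright over the far bay at about (255,330), clear of the walls.

```bash
python3 -m handwheel '[[[1,0,0,-0.04,0],[1,0,0,-0.02,0],[1,0,0,-0.02,0],[1,0,0,0,0]]]'
```

```text
time_s: 5.3
eef_pos: [616.6, -23.6, 36.8]
ee_rot: [0.0, 0.692, 0.722, 0.0]
force: [-0.6, 0.1, 1.9]
grip_width: 0.62
grip_force: 42.8
```

```bash
python3 -m handwheel '[[[0,0,0,0,0],[-1,0,0,0,0],[-1,0,0,0,0],[-1,0,0,0,0],[-1,0,0,0.3,0],[-1,0,0,0.6,0],[-1,0,0,0.7,0],[-1,0,0,0.6,0],[-1,-0.3,-0.16,0,0],[-1,-0.5,-0.28,0,0]]]'
python3 -m handwheel '[[[-1,-0.6,-0.34,0,0.25],[-1,-0.6,-0.34,0,0.25],[-1,-0.6,-0.34,0,0.25],[-1,-0.6,-0.34,0,0.25],[-1,-0.6,-0.34,0,0],[-1,-0.5,-0.28,0,0],[-1,-0.3,-0.16,0,0],[-1,0,0,0,0]]]'
```

```text
time_s: 6.3
eef_pos: [576.8, -45.5, 148.2]
ee_rot: [0.002, 0.692, 0.722, 0.001]
force: [0.3, -0.5, -0.5]
grip_width: 0.998
grip_force: 0.0
time_s: 7.1
eef_pos: [385.5, -153.4, 147.4]
ee_rot: [0.001, 0.641, 0.768, -0.0]
force: [0.5, 0.0, -0.3]
grip_width: 0.999
grip_force: 0.0
```

```bash
python3 -m handwheel '[[[-1,0.25,0.14,0,0],[-1,0.24,0.14,0,0],[-1,0,0,-0.5,0],[-1,0,0,-0.7,0],[-1,0,0,-0.6,0],[-1,0,0,-0.3,0],[-1,0,0,-0.1,0],[0,0,0,0,0],[1,0,0,0,0],[1,0,0,0,0]]]'; python3 -m handwheel '[[[1,0,0,0,0],[1,0,0,0,0],[1,0,0,0,0]]]'
python3 - <<'E'
from h import *
import cv2
i=optics.capture('side')['img']; cv2.imwrite('pics/s3.png',cv2.resize(i[100:220,200:320],(600,600),interpolation=cv2.INTER_CUBIC))
E
```

```text
time_s: 8.1
eef_pos: [411.4, -138.9, 37.2]
ee_rot: [0.001, 0.64, 0.768, 0.0]
force: [-0.3, 1.1, 1.4]
grip_width: 0.513
grip_force: 2.1
time_s: 8.4
eef_pos: [411.5, -139.0, 37.4]
ee_rot: [0.001, 0.64, 0.768, 0.0]
force: [-0.8, 0.4, 4.5]
grip_width: 0.506
grip_force: 39.9
```

View pics/s3.png

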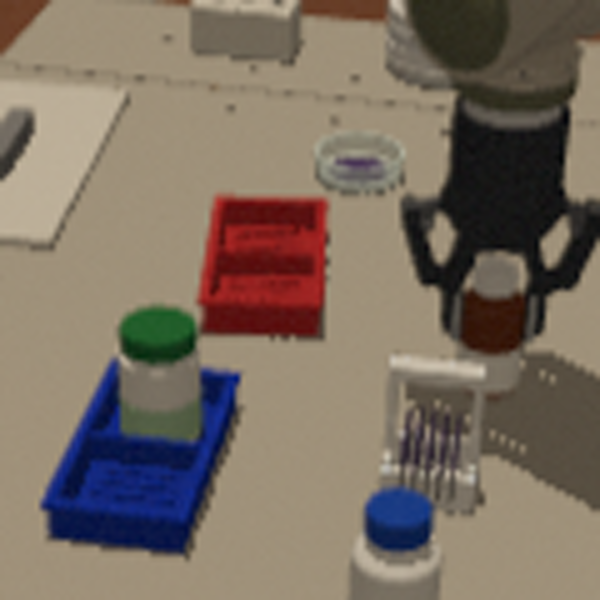

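The jar stands upright in the far blue bay (160,380). The primer is gripped centrally on its body at (490,310).

```bash
python3 -m handwheel '[[[1,0,0,0.2,0],[1,0,0,0.5,0],[1,0,0,0.7,0],[1,0,0,0.7,0],[1,0.23,-0.16,0.4,0],[1,0.42,-0.33,0,0],[1,0.42,-0.33,0,0],[1,0.42,-0.33,0,0],[1,0.42,-0.33,0,0],[1,0.42,-0.33,0,0]]]' 
python3 -m handwheel '[[[1,0.42,-0.33,0,0],[1,0.42,-0.33,0,0],[1,0.42,-0.33,0,0],[1,0.23,-0.16,0,0],[1,0,0,0,0],[1,0,0,0,0]]]'
```

```text
time_s: 9.45
eef_pos: [528.0, -229.6, 162.2]
ee_rot: [0.0, 0.64, 0.768, 0.0]
force: [0.1, -0.3, -2.5]
grip_width: 0.505
grip_force: 41.4
time_s: 10.05
eef_pos: [601.4, -286.2, 161.6]
ee_rot: [-0.0, 0.64, 0.768, -0.0]
force: [-0.3, 0.1, -2.2]
grip_width: 0.502
grip_force: 41.5
```

```bash
python3 -m handwheel '[[[1,0,0,-0.5,0],[1,0,0,-0.7,0],[1,0,0,-0.6,0],[1,0,0,-0.35,0],[1,0,0,-0.16,0],[1,0,0,0,0]]]'
python3 - <<'E'
from h import *
import cv2
i=optics.capture('side')['img']; cv2.imwrite('pics/s4.png',cv2.resize(i[90:190,200:300],(600,600),interpolation=cv2.INTER_CUBIC))
E
```

```text
time_s: 10.65
eef_pos: [601.3, -286.1, 45.7]
ee_rot: [-0.001, 0.64, 0.768, -0.0]
force: [0.6, 0.3, -1.7]
grip_width: 0.501
grip_force: 41.4
```

View pics/s4.png

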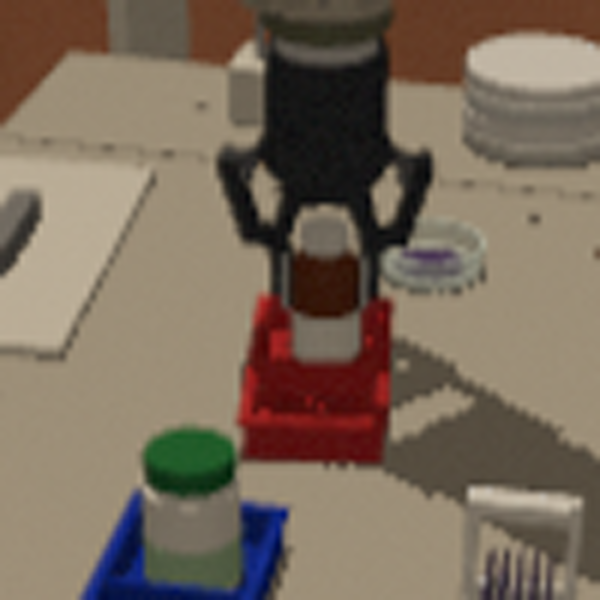

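The primer is over the far red bay at (325,300), upright and centred. Lowering it to contact next.

```bash
python3 -m handwheel '[[[1,0,0,-0.03,0],[1,0,0,-0.03,0],[1,0,0,-0.02,0],[1,0,0,0,0]]]'
```

```text
time_s: 11.1
eef_pos: [602.1, -286.8, 42.5]
ee_rot: [0.0, 0.64, 0.768, 0.0]
force: [-1.6, 0.2, 1.3]
grip_width: 0.506
grip_force: 41.7
```

```bash
python3 -m handwheel '[[[0,0,0,0,0],[-1,0,0,0,0],[-1,0,0,0,0],[-1,0,0,0,0],[-1,0,0,0.3,0],[-1,0,0,0.6,0],[-1,0,0,0.8,0],[-1,0,0,0.6,0],[-1,-0.12,0.32,0.1,0],[-1,-0.27,0.7,0,0]]]'
python3 -m handwheel '[[[-1,-0.27,0.7,0,-0.2],[-1,-0.27,0.7,0,-0.2],[-1,-0.27,0.7,0,-0.2],[-1,-0.27,0.7,0,-0.2],[-1,-0.27,0.7,0,0],[-1,-0.27,0.7,0,0],[-1,-0.27,0.7,0,0],[-1,-0.27,0.7,0,0],[-1,-0.27,0.7,0,0],[-1,-0.27,0.7,0,0]]]'
python3 -m handwheel '[[[-1,-0.27,0.7,0,0],[-1,-0.12,0.32,0,0],[-1,0,0,0,0],[-1,0,0,0,0]]]'
```

```text
time_s: 12.1
eef_pos: [582.8, -237.1, 164.2]
ee_rot: [0.002, 0.641, 0.768, 0.0]
force: [0.5, -0.2, -0.2]
grip_width: 1.002
grip_force: 0.0
time_s: 13.1
eef_pos: [446.9, 115.7, 163.0]
ee_rot: [0.001, 0.682, 0.731, 0.001]
force: [1.7, 0.2, 0.8]
grip_width: 0.998
grip_force: 0.0
time_s: 13.5
eef_pos: [428.2, 165.2, 162.5]
ee_rot: [0.0, 0.682, 0.732, 0.0]
force: [-0.4, -0.1, 0.0]
grip_width: 1.003
grip_force: 0.0
```

```bash
python3 -m handwheel '[[[-1,0,0,-0.5,0],[-1,0,0,-0.7,0],[-1,0,0,-0.6,0],[-1,0,0,-0.38,0],[-1,0,0,-0.14,0],[-1,0,0,0,0],[0,0,0,0,0],[1,0,0,0,0],[1,0,0,0,0],[1,0,0,0,0]]]'; python3 -m handwheel '[[[1,0,0,0,0],[1,0,0,0,0]]]'
```

```text
time_s: 14.5
eef_pos: [428.5, 165.4, 46.9]
ee_rot: [0.001, 0.682, 0.731, 0.001]
force: [-1.0, -0.2, 6.6]
grip_width: 0.573
grip_force: 40.4
time_s: 14.7
eef_pos: [428.5, 165.4, 46.9]
ee_rot: [0.001, 0.682, 0.731, 0.001]
force: [0.4, -0.7, 5.4]
grip_width: 0.576
grip_force: 40.4
```

```bash
python3 -m handwheel '[[[1,0,0,0.2,0],[1,0,0,0.5,0],[1,0,0,0.7,0],[1,0,0,0.7,0],[1,0.24,-0.14,0.4,0],[1,0.4,-0.24,0,0],[1,0.4,-0.24,0,0],[1,0.4,-0.24,0,0],[1,0.4,-0.24,0,0],[1,0.4,-0.24,0,0]]]' 
python3 -m handwheel '[[[1,0.4,-0.24,0,0],[1,0.4,-0.24,0,0],[1,0.4,-0.24,0,0],[1,0.24,-0.14,0,0],[1,0,0,0,0],[1,0,0,0,0]]]' 
python3 -m handwheel '[[[1,0,0,-0.5,0],[1,0,0,-0.7,0],[1,0,0,-0.6,0],[1,0,0,-0.3,0],[1,0,0,-0.1,0],[1,0,0,0,0]]]'
python3 - <<'E'
from h import *
import cv2
i=optics.capture('side')['img']; cv2.imwrite('pics/s5.png',cv2.resize(i[120:220,190:290],(600,600),interpolation=cv2.INTER_CUBIC))
E
```

```text
time_s: 15.7
eef_pos: [540.3, 97.9, 171.4]
ee_rot: [-0.0, 0.682, 0.731, -0.0]
force: [0.5, -0.1, -2.1]
grip_width: 0.576
grip_force: 42.5
time_s: 16.3
eef_pos: [611.3, 55.6, 170.9]
ee_rot: [-0.0, 0.682, 0.731, -0.0]
force: [-0.1, 1.5, -3.3]
grip_width: 0.574
grip_force: 42.5
time_s: 16.9
eef_pos: [612.0, 55.6, 61.5]
ee_rot: [0.0, 0.682, 0.731, 0.0]
force: [-0.3, 0.2, -2.9]
grip_width: 0.577
grip_force: 42.5
```

View pics/s5.png

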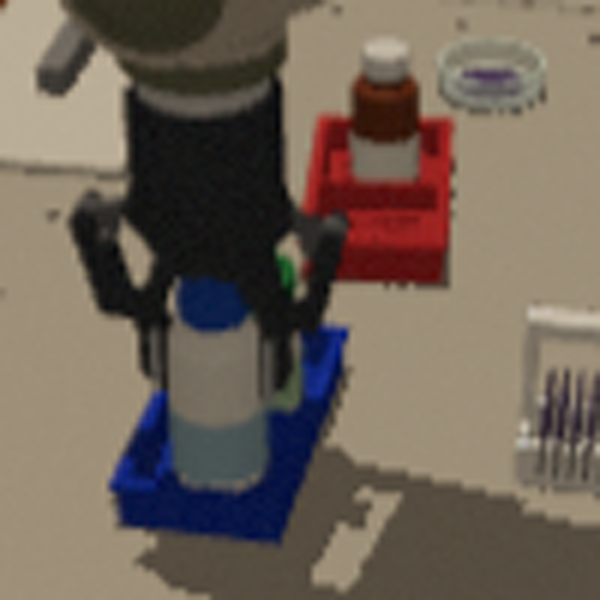

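The primer stands in the far red bay, and the developer bottle (220,390) is 10 mm above the near blue bay and upright. I'll lower it until it touches.

```bash
python3 -m handwheel '[[[1,0,0,-0.1,0],[1,0,0,-0.04,0],[1,0,0,-0.03,0],[1,0,0,-0.02,0],[1,0,0,0,0]]]'
```

```text
time_s: 17.45
eef_pos: [612.0, 55.3, 51.9]
ee_rot: [0.0, 0.682, 0.731, 0.0]
force: [-1.9, -0.3, 2.9]
grip_width: 0.573
grip_force: 42.8
```

```bash
python3 -m handwheel '[[[0,0,0,0,0],[-1,0,0,0,0],[-1,0,0,0,0],[-1,0,0,0,0],[-1,0,0,0.3,0],[-1,0,0,0.6,0],[-1,0,0,0.8,0],[-1,0,0,0.5,0],[-1,-0.22,0.3,0,0],[-1,-0.33,0.52,0,0]]]'
python3 -m handwheel '[[[-1,-0.33,0.52,0,0],[-1,-0.33,0.52,0,0],[-1,-0.33,0.52,0,0],[-1,-0.33,0.52,0,0],[-1,-0.33,0.52,0,0],[-1,-0.33,0.52,0,0],[-1,-0.33,0.52,0,0],[-1,-0.33,0.52,0,0],[-1,-0.22,0.3,0,0],[-1,0,0,0,0]]]'
python3 - <<'E'
from rig import ctrl
s=ctrl.sense();print(s['joints'],s['eef_pos'])
E
```

```text
time_s: 18.45
eef_pos: [584.9, 95.7, 163.2]
ee_rot: [0.001, 0.683, 0.731, 0.001]
force: [0.3, 0.5, -0.5]
grip_width: 1.003
grip_force: 0.0
time_s: 19.45
eef_pos: [440.3, 321.0, 162.4]
ee_rot: [0.0, 0.681, 0.732, 0.001]
force: [0.0, -0.5, -0.3]
grip_width: 0.997
grip_force: 0.0
[4.14697884e-01 4.17290518e-01 1.53674499e+00 3.25242243e-04
 1.18630156e+00 3.41998054e-01] [440.27459705 320.97606978 162.43167166]
```

```bash
python3 -m handwheel '[[[-1,0.02,-0.04,-0.5,0],[-1,0,0,-0.7,0],[-1,0,0,-0.6,0],[-1,0,0,-0.38,0],[-1,0,0,-0.17,0],[-1,0,0,0,0],[0,0,0,0,0],[1,0,0,0,0],[1,0,0,0,0],[1,0,0,0,0]]]'; python3 -m handwheel '[[[1,0,0,0,0],[1,0,0,0,0]]]'
python3 -m handwheel '[[[1,0,0,0.2,0],[1,0,0,0.5,0],[1,0,0,0.7,0],[1,0,0,0.7,0],[1,0,0,0.5,0],[1,0,0,0.1,0],[1,0,0,0,0]]]'
python3 - <<'E'
from h import *
import cv2
i=optics.capture('side')['img']; cv2.imwrite('pics/s6.png',cv2.resize(i[100:300,180:340],(480,600),interpolation=cv2.INTER_CUBIC))
E
```

```text
time_s: 20.45
eef_pos: [442.8, 317.6, 45.0]
ee_rot: [0.0, 0.682, 0.731, 0.001]
force: [-1.7, -1.7, 7.4]
grip_width: 0.576
grip_force: 40.8
time_s: 20.65
eef_pos: [442.8, 317.6, 45.0]
ee_rot: [0.0, 0.682, 0.731, 0.001]
force: [-1.1, -2.0, 5.6]
grip_width: 0.572
grip_force: 40.8
time_s: 21.35
eef_pos: [442.3, 317.3, 178.9]
ee_rot: [0.0, 0.682, 0.731, 0.0]
force: [-0.7, -0.2, -2.7]
grip_width: 0.573
grip_force: 42.3
```

View pics/s6.png

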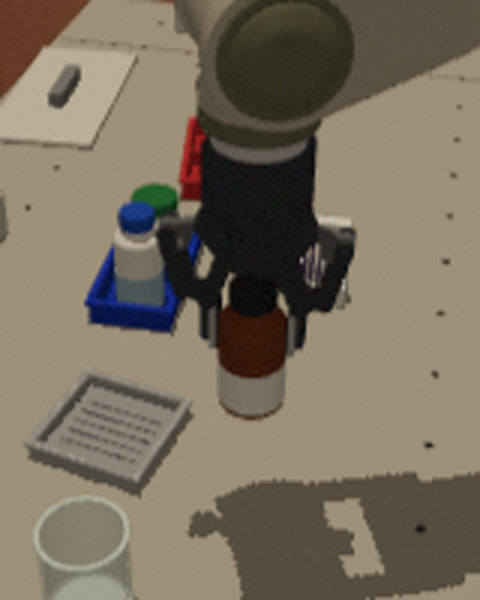

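The two white containers stand upright in the blue tray. The resist bottle is held upright and clear at (252,350).

```bash
python3 -m handwheel '[[[1,0.1,-0.38,0,0],[1,0.21,-0.75,0,0],[1,0.21,-0.75,0,0.2],[1,0.21,-0.75,0,0.2],[1,0.21,-0.75,0,0.2],[1,0.21,-0.75,0,0.2],[1,0.21,-0.75,0,0],[1,0.21,-0.75,0,0],[1,0.21,-0.75,0,0],[1,0.21,-0.75,0,0]]]' 
python3 -m handwheel '[[[1,0.21,-0.75,0,0],[1,0.21,-0.75,0,0],[1,0.21,-0.75,0,0],[1,0.21,-0.75,0,0],[1,0.1,-0.38,0,0],[1,0,0,0,0],[1,0,0,0,0]]]'
```

```text
time_s: 22.4
eef_pos: [541.3, -40.5, 176.9]
ee_rot: [-0.002, 0.64, 0.768, -0.001]
force: [0.0, -0.0, -2.8]
grip_width: 0.575
grip_force: 42.3
time_s: 23.1
eef_pos: [588.2, -207.7, 176.9]
ee_rot: [-0.002, 0.64, 0.768, -0.0]
force: [-0.1, -0.0, -2.7]
grip_width: 0.574
grip_force: 42.3
```

Contact is expected near TCP z = 50, so I'm going to about 58 first.

```bash
python3 -m handwheel '[[[1,0,0,-0.5,0],[1,0,0,-0.7,0],[1,0,0,-0.6,0],[1,0,0,-0.4,0],[1,0,0,-0.18,0],[1,0,0,0,0]]]'
python3 - <<'E'
from h import *
import cv2
i=optics.capture('side')['img']; cv2.imwrite('pics/s7.png',cv2.resize(i[90:190,200:300],(600,600),interpolation=cv2.INTER_CUBIC))
E
```

```text
time_s: 23.7
eef_pos: [588.3, -207.0, 58.7]
ee_rot: [-0.001, 0.64, 0.769, -0.0]
force: [0.6, -0.4, -1.5]
grip_width: 0.573
grip_force: 42.2
```

View pics/s7.png

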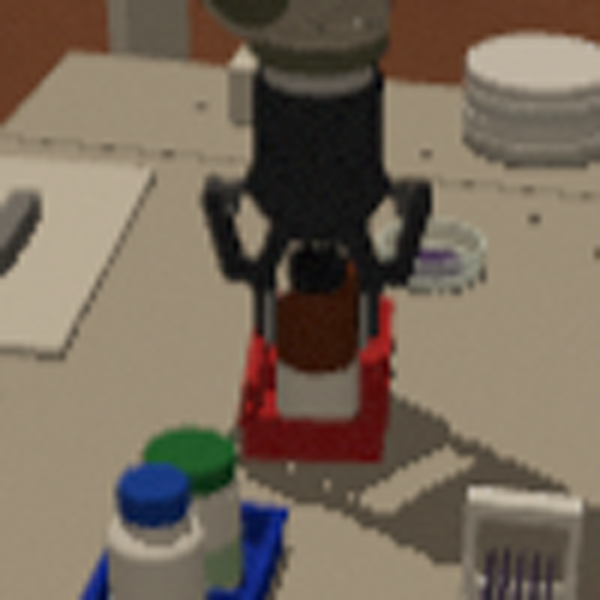

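The resist bottle (318,340) is over the near red bay and upright. I'll lower it the last 8.7 mm.

```bash
python3 -m handwheel '[[[1,0,0,-0.08,0],[1,0,0,-0.04,0],[1,0,0,-0.03,0],[1,0,0,-0.02,0],[1,0,0,0,0]]]'
```

```text
time_s: 24.25
eef_pos: [588.8, -208.1, 51.3]
ee_rot: [-0.0, 0.64, 0.768, 0.0]
force: [0.5, 0.1, -2.4]
grip_width: 0.574
grip_force: 42.2
```

```bash
python3 -m handwheel '[[[1,0,0,-0.02,0],[1,0,0,-0.02,0],[1,0,0,0,0]]]'
```

```text
time_s: 24.55
eef_pos: [589.0, -208.3, 50.1]
ee_rot: [0.0, 0.64, 0.768, -0.0]
force: [-2.5, 0.1, 4.0]
grip_width: 0.57
grip_force: 42.8
```

```bash
python3 -m handwheel '[[[0,0,0,0,0],[-1,0,0,0,0],[-1,0,0,0,0],[-1,0,0,0,0],[-1,0,0,0.3,0],[-1,0,0,0.6,0],[-1,0,0,0.8,0],[-1,0,0,0.6,0],[-1,0,0,0,0]]]'
python3 - <<'E'
import cv2
i=cv2.imread('pics/top0.png'); cv2.imwrite('pics/carr.png',cv2.resize(i[313:373,373:433],(600,600),interpolation=cv2.INTER_CUBIC))
E
```

```text
time_s: 25.45
eef_pos: [590.6, -209.0, 170.3]
ee_rot: [0.005, 0.64, 0.768, 0.001]
force: [-0.5, 0.2, 0.3]
grip_width: 1.004
grip_force: 0.0
```

View pics/carr.png

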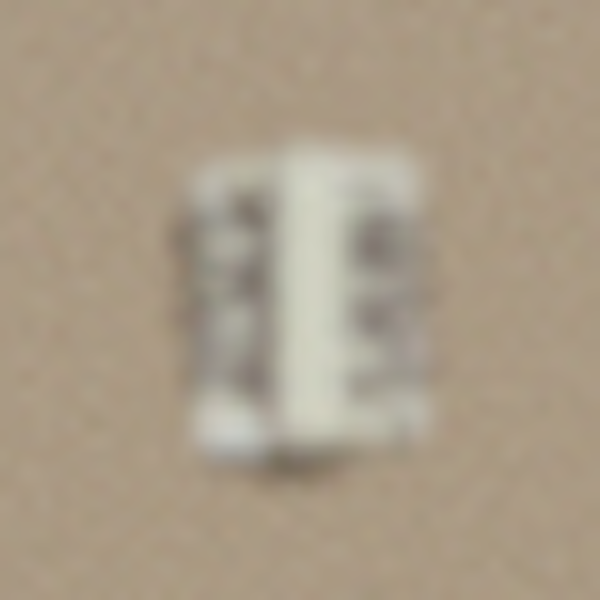

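```bash
python3 - <<'E'
from h import *
c=optics.capture('top'); print(ray(c,258.4,218.9,94).round(1))
E
python3 -m handwheel '[[[-1,-0.32,0.4,0,1],[-1,-0.32,0.4,0,1],[-1,-0.32,0.4,0,1],[-1,-0.32,0.4,0,1],[-1,-0.32,0.4,0,1],[-1,-0.32,0.4,0,1],[-1,-0.32,0.4,0,1],[-1,-0.32,0.4,0,1],[-1,-0.32,0.4,0,1],[-1,-0.32,0.4,0,1]]]'
python3 -m handwheel '[[[-1,0,0,0,0],[-1,0,0,0,0]]]'
```

```text
[431.8  -7.4  94. ]
time_s: 26.5
eef_pos: [427.6, -7.2, 163.7]
ee_rot: [-0.001, -0.006, 1.0, 0.0]
force: [0.7, 0.5, 0.4]
grip_width: 1.002
grip_force: 0.0
time_s: 26.7
eef_pos: [428.8, -8.1, 164.1]
ee_rot: [-0.0, -0.003, 1.0, -0.0]
force: [-0.1, -0.1, -0.8]
grip_width: 1.001
grip_force: 0.0
```

```bash
python3 -m handwheel '[[[-1,0.06,0,-0.5,0],[-1,0,0,-0.7,0],[-1,0,0,-0.5,0],[-1,0,0,-0.2,0],[-0.5,0,0,0,0],[0,0,0,0,0],[0.3,0,0,0,0],[0.6,0,0,0,0],[1,0,0,0,0],[1,0,0,0,0]]]' 30; python3 -m handwheel '[[[1,0,0,0,0],[1,0,0,0,0],[1,0,0,0,0]]]'
python3 -m handwheel '[[[1,0,0,0.1,0],[1,0,0,0.2,0],[1,0,0,0.2,0],[1,0,0,0,0]]]'
python3 - <<'E'
from h import *
import cv2
i=optics.capture('side')['img']; cv2.imwrite('pics/s8.png',cv2.resize(i[120:240,220:340],(600,600),interpolation=cv2.INTER_CUBIC))
E
```

```text
time_s: 27.7
eef_pos: [432.2, -8.2, 69.9]
ee_rot: [0.001, -0.003, 1.0, -0.0]
force: [-0.5, 0.7, 6.3]
grip_width: 0.154
grip_force: 30.3
time_s: 28.0
eef_pos: [432.2, -8.2, 70.0]
ee_rot: [0.001, -0.004, 1.0, -0.0]
force: [-0.6, 0.6, 7.5]
grip_width: 0.156
grip_force: 30.3
time_s: 28.4
eef_pos: [432.6, -8.3, 95.8]
ee_rot: [0.001, -0.003, 1.0, -0.0]
force: [0.3, -1.0, -1.5]
grip_width: 0.153
grip_force: 29.3
```

View pics/s8.png

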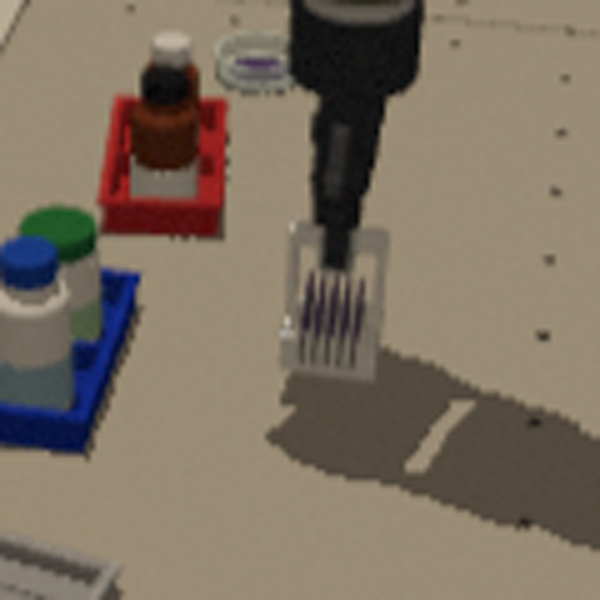

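The carrier is lifted level at (335,300), and all four containers stand in their bays.

```bash
python3 -m handwheel '[[[1,0,0,0.5,0],[1,0.13,0.23,0.5,0],[1,0.27,0.47,0,-0.25],[1,0.27,0.47,0,-0.25],[1,0.27,0.47,0,-0.25],[1,0.27,0.47,0,-0.25],[1,0.27,0.47,0,0],[1,0.27,0.47,0,0],[1,0.27,0.47,0,0],[1,0.27,0.47,0,0]]]'
python3 -m handwheel '[[[1,0.27,0.47,0,0],[1,0.27,0.47,0,0],[1,0.13,0.23,0,0],[1,0,0,0,0],[1,0,0,0,0]]]'
python3 -m handwheel '[[[1,0,0,-0.3,0],[1,0,0,-0.4,0],[1,0,0,-0.3,0],[1,0,0,-0.2,0],[1,0,0,-0.1,0],[1,0,0,0,0]]]'
python3 - <<'E'
from h import *
import cv2
i=optics.capture('side')['img']; cv2.imwrite('pics/s9.png',cv2.resize(i[170:290,160:280],(600,600),interpolation=cv2.INTER_CUBIC))
E
```

```text
time_s: 29.45
eef_pos: [546.5, 192.4, 143.8]
ee_rot: [-0.0, 0.066, 0.998, -0.0]
force: [0.1, 0.4, -1.3]
grip_width: 0.154
grip_force: 29.4
time_s: 29.95
eef_pos: [579.4, 249.5, 143.7]
ee_rot: [-0.001, 0.066, 0.998, -0.0]
force: [-0.7, -0.7, -1.2]
grip_width: 0.156
grip_force: 29.4
time_s: 30.55
eef_pos: [579.7, 249.5, 79.1]
ee_rot: [-0.0, 0.066, 0.998, -0.0]
force: [0.5, 0.1, -1.7]
grip_width: 0.158
grip_force: 29.4
```

View pics/s9.png

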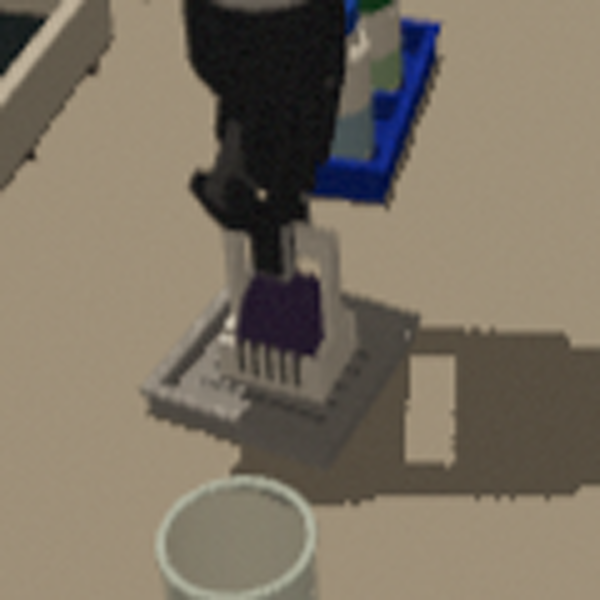

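The carrier is over the middle of the steel tray at about (290,350) and level. I'll lower it now.

```bash
python3 -m handwheel '[[[1,0,0,-0.04,0],[1,0,0,-0.03,0],[1,0,0,-0.02,0],[1,0,0,0,0]]]'
```

```text
time_s: 31.0
eef_pos: [580.0, 249.9, 75.1]
ee_rot: [0.0, 0.066, 0.998, 0.0]
force: [-0.6, 0.2, 0.6]
grip_width: 0.153
grip_force: 29.7
```

```bash
python3 -m handwheel '[[[1,0,0,-0.01,0],[0.4,0,0,0,0],[0,0,0,0,0],[-0.5,0,0,0,0],[-1,0,0,0,0],[-1,0,0,0,0],[-1,0,0,0.3,0],[-1,0,0,0.6,0],[-1,0,0,0.7,0],[-1,0,0,0.6,0]]]'
python3 -m handwheel '[[[-1,-0.6,-0.6,0.3,0],[-1,-0.7,-0.6,0,0],[-1,-0.7,-0.6,0,0],[-1,-0.7,-0.6,0,0],[-1,-0.5,-0.4,0,0],[-1,0,0,0,0],[-1,0,0,0,0]]]'
python3 - <<'E'
from h import *
import cv2
i=optics.capture('top')['img']; cv2.imwrite('pics/end.png',cv2.resize(i[140:240,95:415],(800,250),interpolation=cv2.INTER_CUBIC))
j=optics.capture('side')['img']; cv2.imwrite('pics/endtmp.png',cv2.resize(j[100:330,170:330],(417,600)))
import numpy as np
a=cv2.imread('pics/end.png');b=cv2.imread('pics/endtmp.png');cv2.imwrite('pics/final.png',np.vstack([a,np.hstack([cv2.resize(b,(243,350)),np.zeros((350,557,3),np.uint8)])]))
E
```

```text
time_s: 32.0
eef_pos: [580.0, 250.0, 187.4]
ee_rot: [0.001, 0.066, 0.998, 0.0]
force: [-0.3, -0.2, -0.3]
grip_width: 0.996
grip_force: 0.0
time_s: 32.7
eef_pos: [420.3, 109.8, 200.6]
ee_rot: [0.001, 0.067, 0.998, 0.0]
force: [0.1, -0.6, -0.7]
grip_width: 1.0
grip_force: 0.0
```

View pics/final.png

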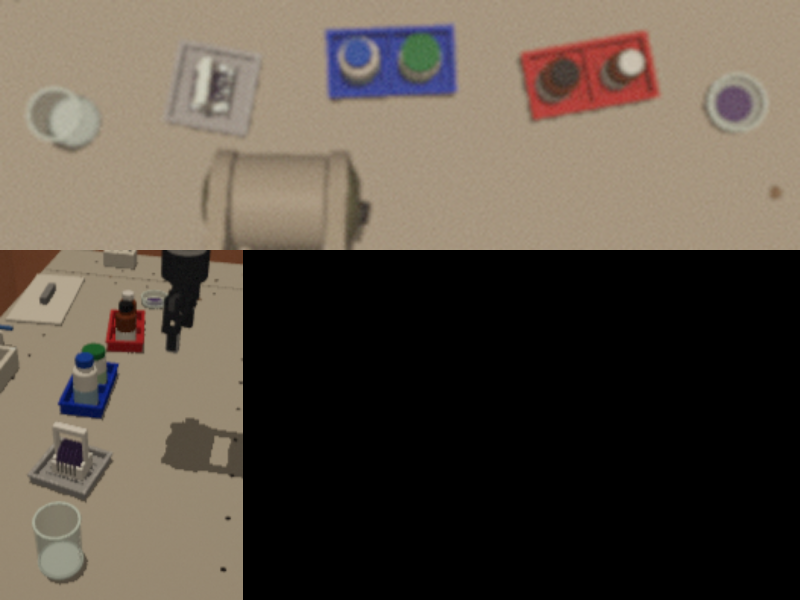

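All five items stand upright in their trays: carrier (213,88), white containers (357,58) and (420,57), amber bottles (560,80) and (627,68). The beaker and dish look unmoved, so I'm handing in.

```bash
python3 -c "
from rig import ctrl
print(ctrl.finish_job())"
```

```text
the job is handed in; nothing more can be done
None
```

The job is handed in at about 33 s: both amber bottles are in the red tray, both white containers in the blue tray (one per bay) and the carrier in the steel tray, all upright and set down on contact, with the beaker and dish looking unmoved in the last picture; no verdict was returned.

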